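# Fill the tray of nutcrackers and stack the empty one

### The arm

A 7-joint arm with a two-finger parallel gripper is mounted at the origin on the work surface. World frame = base frame: x ahead of the robot, y to its left, z up, the work surface at z = 0. Lengths are in m, angles in rad, forces in N, time in s.
With the tool pointing down it reaches from about 0.425 to 0.95 m from the base axis. Payload 4.7 kg.
Tool frame: the origin (TCP) lies between the finger pads; the fingertips stand 25 mm ahead of it and the grasp point (between the pads) lies 6 mm ahead of it; x points along the fingers, z is the direction in which the jaws open and shut, and the axes are right-handed (so a half turn about x gives the same grasp; the last joint's range is limited). The gripper opens to 85 mm and grips with 20 to 120 N. Pads are 22 mm wide; open, the fingers measure 114 mm over their backs; the gripper's body (76 mm by 85 mm) begins 54 mm behind the grasp point. The pads swing forward as they close: fully open they stand 13 mm farther back than shut.
Start: joints at [-1.228, 0.469, -0.049, 1.532, 0.024, 1.141, -0.082], TCP at [0.245, 0.629, 0.256] pointing down, gripper open.
Joint ranges: [-2.59, 2.59], [-0.33, 1.99], [-1.39, 1.29], [0.1, 2.45], [-1.04, 4.18], [0.21, 1.99], [-2.66, 2.66]. Speed limits (rad/s): [2.57, 2.57, 3.14, 3.14, 3.14, 3.14, 3.14].

### API

Orientations are given as a 3x3 rotation matrix whose columns are the frame's x, y, z axes.
In Python, from rig import * gives the robot as it stands. Calls block until the motion is done:
- movep(position, orientation): joint-space move of the TCP to a pose.
- move_l(position, attitude=None, feed=0.15, until_force=None): straight line of the TCP; attitude=None keeps the orientation; feed is the mean speed in m/s. With until_force (N) it stops when the force on the tool has changed by that much, and returns True; else False.
- move_joints(angles): joint-space move.
- command_gripper(opening, newtons=None): finger opening in m; newtons is the grip in N (None keeps the last); returns when the fingers have stopped.
- sleep(seconds).
- inverse_kinematics(position, orientation): joint angles nearest the present ones, or None.
- sense(): the state.
- camera(name): name is "scene" or "top" or "wrist"; returns (picture, depth): 400x640x3 uint8, red, green, blue; 400x640 float32, m along the optical axis (not along the pixel's ray), 0 where there is no reading.
- camera_params(name): a dict with "K" (3x3 intrinsics, pixels), "position" and "rotation" of the camera in the world; the wrist camera has in their place "tool_from_camera" (4x4, takes a point from camera to tool coordinates, whose origin is the TCP and whose axes are the tool frame's). Camera axes: x right, y down, z forward; pixel columns grow to the right and rows downward; lengths in m; the calibration is good to about 2 mm. A picture is of the moment at which its call begins: read the wrist's pose just before it. camera_params takes no time and is no camera call.
A pose or a line that the arm cannot do raises Unreachable and nothing moves.
- finish_job(): hands the job in, once; it reports no verdict.
The state is a dict: "time_s": time; "joint_pos": joint angles; "qd": joint speeds; "joint_efforts": joint torques, N m; "position": TCP position; "tcp_rot": TCP orientation; "wrist_force": force on the tool from outside, world axes, zero at the start; "ft_torque": the same for the moment, N m; "finger_gap": finger opening in m.
Only numpy, scipy, OpenCV 4.12 (cv2) and the standard library are available. Lean on these libraries where they do the work, as an engineer would, in place of code of your own. Each camera call takes 0.05 s, during which the arm holds its last target.

### The job

Three brown trays with pockets are in use on the craft table: one holds two wooden nutcrackers and has one empty pocket, one holds a single nutcracker, and the third place is a pile of two empty trays. Stand the single nutcracker upright in the empty pocket so that that tray is full and let go of it; then stack the emptied tray squarely, right way up, on the pile of empty trays. Leave the full tray, its other two nutcrackers and the pile standing where they are.

Things in the scene. Friction and masses are not known exactly. Their poses are not given: they have to be found in the camera images.
- nut_single_mid (a point): The single nutcracker, a turned wooden figure in the middle pocket of the tray to be emptied, 85 mm tall, upright: a cylinder of diameter 26 mm from 6 to 62 mm above its underside, a 32 mm foot disc below, 23 mm head and 25 mm hat above. This point is on its axis half-way up (42.5 mm above its underside); z points up. About 40 g, loose.
- gap (a point): The empty pocket in the tray to be filled: centre of the pocket floor, 3 mm above the table. x runs along the tray, y across, z up. The pocket is 59 mm (x) by 56 mm (y); walls reach 22 mm above the table. It is an end pocket: the tray centre is 62.3 mm away along +x. The tray is like the one to be emptied, loose on the table.
- tray_mid (a point): The tray to be emptied, then stacked: brown, stiff, open, 190 mm long (x), 62 mm wide (y), 22 mm high, walls and floor 3 mm, two dividers making three pockets in a row 62.3 mm apart. This point is its centre, half-way up (11 mm above its underside); z up. Can be gripped across its width by the outsides of its long walls. About 90 g, loose.
- pile_top (a point): The pile: two loose empty trays of the same kind, one squarely on the other, 44 mm high together. This point is the centre of the upper tray at the height of its rim; x along it, y across it, z up. The stacked tray's underside rests on the rim at this height; the trays do not interlock.
- nut_b_mid (a point): Nutcracker already in the middle pocket of the tray to be filled: same shape, 85 mm tall, upright: a cylinder of diameter 26 mm from 6 to 62 mm above its underside, a 32 mm foot disc below, 23 mm head and 25 mm hat above. This point is on its axis half-way up (42.5 mm above its underside); z points up.
- nut_c_mid (a point): Nutcracker already in the other end pocket of the tray to be filled: same shape, 85 mm tall, upright: a cylinder of diameter 26 mm from 6 to 62 mm above its underside, a 32 mm foot disc below, 23 mm head and 25 mm hat above. This point is on its axis half-way up (42.5 mm above its underside); z points up.

How it is judged:
By the outcome, as a careful person would: the job done as asked, in the order asked, and still so for the second after the job is handed in, with the robot touching nothing.
It also fails if it takes over 64 s, if anything falls off the work surface, if the arm or the gripper's body presses on something with over 40 N, if the wrist force passes 120 N, or if a joint passes its speed limit or range.

## Working session

There is one attempt and no reset: what is moved stays moved. The work goes in short steps, each a Python script; the robot and the scene stay as the last script left them, time stands still between calls to the robot, and variables do not carry over. Pictures are saved under pics/ and viewed, and the job is handed in when it is done.

```bash
mkdir -p pics; ls
python3 - <<'E'
from rig import *
import cv2,numpy as np
for n in("scene","top","wrist"):
    s=sense();p,d=camera(n);cv2.imwrite(f"pics/a_{n}.png",p[:,:,::-1]);np.savez(f"a_{n}.npz",p=p,d=d)
    c=camera_params(n);print(n,{k:np.round(v,4).tolist() for k,v in c.items()}, (d>0).mean(), d.max())
s=sense();print(s)
E
```

```text
pics
scene {'K': [[412.0822, 0.0, 320.2349], [0.0, 412.0822, 192.7822], [0.0, 0.0, 1.0]], 'position': [1.2218, 0.1211, 0.6855], 'rotation': [[-0.1749, 0.6542, -0.7359], [0.9845, 0.1272, -0.1209], [0.0145, -0.7456, -0.6663]]} 0.99030078125 3.9994833
top {'K': [[427.0526, 0.0, 321.653], [0.0, 427.0526, 199.6022], [0.0, 0.0, 1.0]], 'position': [0.4038, -0.0209, 0.8551], 'rotation': [[0.0093, -0.9847, 0.1739], [-0.9999, -0.0085, 0.0056], [-0.0041, -0.1739, -0.9848]]} 0.99616796875 1.7950668
wrist {'K': [[288.8356, 0.0, 322.4747], [0.0, 288.8356, 200.3989], [0.0, 0.0, 1.0]], 'tool_from_camera': [[0.0003, -0.2888, 0.9574, -0.1172], [0.0005, -0.9574, -0.2888, 0.0738], [1.0, 0.0006, -0.0002, 0.0], [0.0, 0.0, 0.0, 1.0]]} 0.99594140625 1.4798032
{'time_s': 0.15, 'joint_pos': array([-1.22791449,  0.46931582, -0.0485816 ,  1.53340245,  0.02411428,
        1.14099955, -0.08230122]), 'qd': array([ 0.00067945, -0.00124669, -0.00030643, -0.00418857,  0.00126598,
       -0.00094891, -0.00171149]), 'joint_efforts': array([ 2.42480655e-04, -5.10765767e+01, -4.67996439e-02, -2.37976277e+01,
        1.07653977e-02,  5.40502879e-03,  1.33741099e-05]), 'position': array([0.2450587 , 0.62851572, 0.25546944]), 'tcp_rot': array([[-4.96700101e-04, -9.31688107e-01,  3.63258894e-01],
       [-1.45691059e-03,  3.63259228e-01,  9.31686970e-01],
       [-9.99998815e-01, -6.64667171e-05, -1.53781716e-03]]), 'wrist_force': array([-0.40300376, -0.47652666, -0.7801904 ]), 'ft_torque': array([-0.05005601, -0.00263049, -0.03889261]), 'finger_gap': 0.08511079815710866}
```

View pics/a_scene.png

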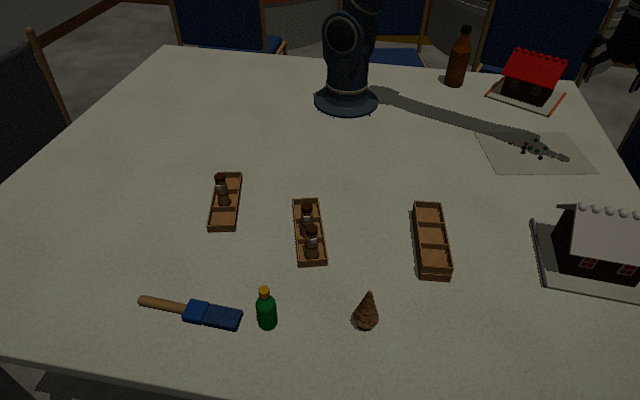

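View pics/a_top.png

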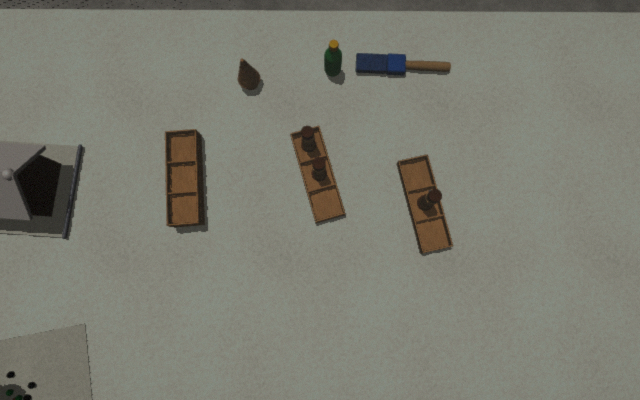

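View pics/a_wrist.png

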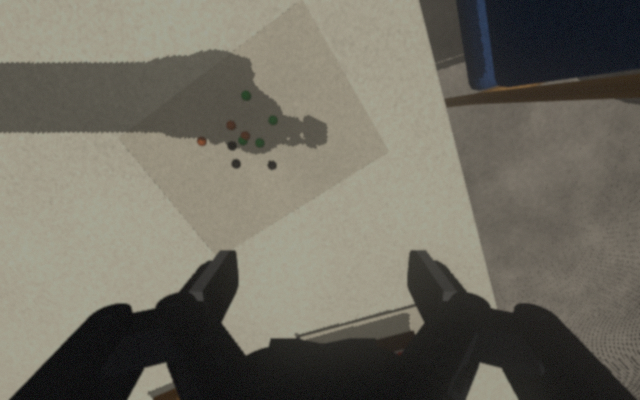

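The top view shows the pile near (185,178), the tray to be filled near (318,175) with its gap at about (327,205), and the tray to empty near (425,205) with its nutcracker in the middle pocket. I'll measure the rims next.

```bash
cat > h.py <<'E'
import numpy as np, cv2
def cloud(d,K,R,t):
    v,u=np.mgrid[0:d.shape[0],0:d.shape[1]]
    P=np.stack([(u-K[0,2])/K[0,0]*d,(v-K[1,2])/K[1,1]*d,d],-1)
    return P@np.asarray(R).T+np.asarray(t)
def rect(P):
    (c,wh,a)=cv2.minAreaRect(P[:,:2].astype(np.float32)*1000)
    b=cv2.boxPoints((c,wh,a)); e=[b[1]-b[0],b[2]-b[1]]; e=max(e,key=np.linalg.norm)
    return np.array(c)/1000, sorted(np.round(wh,1)), np.degrees(np.arctan2(e[1],e[0]))%180
def brown(p):
    h=cv2.cvtColor(p,cv2.COLOR_RGB2HSV); return cv2.inRange(h,(4,90,30),(22,255,255))>0
E
python3 - <<'E'
from h import *
from rig import camera_params
for n in("top","scene"):
    z=np.load(f"a_{n}.npz");p,d=z["p"],z["d"];c=camera_params(n)
    W=cloud(d,c["K"],c["rotation"],c["position"])
    t=(d>0)&(np.abs(W[...,0]-.6)<.15)&(np.abs(W[...,1])<.35)&(np.abs(W[...,2])<.004)
    print(n,"table z",np.median(W[t][:,2]),W[t][:,2].std())
    m=(W[...,2]>.007)&(d>0)&(np.abs(W[...,1])<.42)&(W[...,0]>.35)&(W[...,0]<.95)
    nl,l,st,ce=cv2.connectedComponentsWithStats(m.astype(np.uint8))
    for i in range(1,nl):
        if st[i,4]<300: continue
        Q=W[l==i]; print(n,ce[i].round(),st[i,4],"zmax",Q[:,2].max().round(4),Q.mean(0).round(3))
        for lo,hi in((.016,.026),(.038,.048),(.065,.095)):
            S=Q[(Q[:,2]>lo)&(Q[:,2]<hi)]
            if len(S)>20: r=rect(S); print("  ",lo,len(S),np.median(S[:,2]).round(4),r[0].round(4),r[1],round(r[2],2))
E
```

```text
top table z -0.0004151043175053548 0.0015792442412615737
top [332.  59.] 504 zmax 0.1074 [ 0.83  -0.035  0.062]
   0.016 40 0.0209 [ 0.8275 -0.0343] [np.float64(14.0), np.float64(34.1)] 81.8
   0.038 43 0.0433 [ 0.8288 -0.036 ] [np.float64(15.8), np.float64(34.9)] 91.22
   0.065 178 0.0728 [ 0.8365 -0.0364] [np.float64(26.3), np.float64(32.1)] 92.14
top [395.  64.] 1377 zmax 0.0244 [ 0.844 -0.168  0.017]
   0.016 1016 0.0184 [ 0.8455 -0.1848] [np.float64(41.8), np.float64(198.5)] 88.31
top [247.  75.] 476 zmax 0.1012 [0.799 0.136 0.051]
   0.016 71 0.0237 [0.8009 0.1353] [np.float64(33.5), np.float64(46.9)] 118.71
   0.038 92 0.0415 [0.8015 0.1367] [np.float64(25.3), np.float64(37.2)] 105.17
   0.065 115 0.0763 [0.8052 0.138 ] [np.float64(17.5), np.float64(22.4)] 115.23
top [315. 164.] 1197 zmax 0.091 [ 0.619 -0.003  0.04 ]
   0.016 496 0.0207 [ 0.6068 -0.0057] [np.float64(62.0), np.float64(190.5)] 16.47
   0.038 42 0.0416 [0.6338 0.0009] [np.float64(26.6), np.float64(80.2)] 18.16
   0.065 332 0.0871 [0.6386 0.0017] [np.float64(24.0), np.float64(88.2)] 20.02
top [183. 178.] 3492 zmax
[... 1375 characters left out ...]
095 [ 0.846 -0.031  0.061]
   0.016 56 0.0209 [ 0.847  -0.0299] [np.float64(15.2), np.float64(34.8)] 116.75
   0.038 65 0.0427 [ 0.8469 -0.0316] [np.float64(16.8), np.float64(35.1)] 109.53
   0.065 260 0.0742 [ 0.8419 -0.0323] [np.float64(27.1), np.float64(33.8)] 115.39
scene [366. 312.] 671 zmax 0.103 [0.815 0.14  0.051]
   0.016 52 0.0249 [0.8141 0.141 ] [np.float64(30.4), np.float64(45.5)] 96.35
   0.038 148 0.0431 [0.811  0.1395] [np.float64(28.8), np.float64(38.2)] 83.32
   0.065 150 0.0773 [0.8087 0.14  ] [np.float64(15.8), np.float64(22.6)] 92.13
scene [198. 311.] 1828 zmax 0.0252 [ 0.849 -0.163  0.019]
   0.016 1551 0.0199 [ 0.845  -0.1839] [np.float64(42.5), np.float64(200.9)] 88.94
```

```bash
cat >> h.py <<'E'
def ori(yaw,flip=False):
    z=np.array([-np.sin(yaw),np.cos(yaw),0])*(-1 if flip else 1); x=np.array([0,0,-1.]); return np.column_stack([x,np.cross(z,x),z])
TRAY=(np.array([.5470,-.2195]),np.radians(13.15)); FULL=(np.array([.6055,-.0053]),np.radians(16.4)); PILE=(np.array([.5910,.2592]),np.radians(5.2))
def ax(y): return np.array([np.cos(y),np.sin(y)])
GAP=FULL[0]-.0623*ax(FULL[1])
NUT=np.array([.549,-.2225])
E
python3 - <<'E'
from h import *
from rig import *
z=np.load("a_top.npz");c=camera_params("top");W=cloud(z["d"],c["K"],c["rotation"],c["position"])
print("house",W[140:240,:85,2].max()); z=np.load("a_scene.npz");c=camera_params("scene");W=cloud(z["d"],c["K"],c["rotation"],c["position"]);print(W[195:300,535:640,2].max(),np.median(W[195:300,535:640].reshape(-1,3),0))
for n,(q,y,h) in dict(nut=(NUT,TRAY[1],.05),gap=(GAP,FULL[1],.05),tray=(TRAY[0],TRAY[1],.025),pile=(PILE[0],PILE[1],.07)).items():
    for f in(0,1):
        for zz in (h,.2,.3):
            j=inverse_kinematics(np.append(q,zz),ori(y,f)); print(n,f,zz,None if j is None else j.round(2))
E
```

```text
house 0.8551061003661335
0.6855065975695599 [0.61185418 0.55591194 0.02667052]
nut 0 0.05 [ 0.1   0.6   0.29  1.91 -0.27  0.67  2.35]
nut 0 0.2 [-0.18  0.45  0.66  1.83 -0.33  0.98  2.42]
nut 0 0.3 [-0.31  0.37  0.83  1.72 -0.3   1.18  2.41]
nut 1 0.05 [-0.25  0.74  0.81  1.93 -0.74  0.8  -0.36]
nut 1 0.2 [-0.42  0.59  1.06  1.84 -0.58  1.07 -0.47]
nut 1 0.3 [-0.41  0.42  0.99  1.72 -0.38  1.2  -0.66]
gap 0 0.05 [-0.14  0.53  0.13  2.02 -0.12  0.6   1.93]
gap 0 0.2 [-0.31  0.33  0.34  1.92 -0.14  0.92  1.95]
gap 0 0.3 [-0.38  0.23  0.42  1.81 -0.1   1.13  1.93]
gap 1 0.05 [-0.45  0.59  0.54  2.03 -0.49  0.65 -0.86]
gap 1 0.2 [-0.6   0.38  0.73  1.93 -0.31  0.94 -1.01]
gap 1 0.3 [-0.65  0.26  0.76  1.82 -0.2   1.14 -1.11]
tray 0 0.025 [ 0.14  0.63  0.22  1.93 -0.23  0.61  2.31]
tray 0 0.2 [-0.18  0.44  0.66  1.83 -0.32  0.98  2.41]
tray 0 0.3 [-0.31  0.37  0.83  1.72 -0.29  1.18  2.4 ]
tray 1 0.025 [-0.13  0.71  0.62  1.94 -0.63  0.69 -0.47]
tray 1 0.2 [-0.43  0.58  1.06  1.85 -0.58  1.06 -0.48]
tray 1 0.3 [-0.41  0.41  0.99  1.73 -0.37  1.2  -0.67]
pile 0 0.07 [-0.47  0.62 -0.01  1.76  0.01  0.76  1.17]
pile 0 0.2 [-0.49  0.47  0.02  1.67 -0.01  1.    1.19]
pile 0 0.3 [-0.51  0.39  0.05  1.56 -0.02  1.2   1.2 ]
pile 1 0.07 [-0.84  0.67  0.52  1.78 -0.45  0.8  -1.58]
pile 1 0.2 [-0.9   0.52  0.6   1.7  -0.33  1.03 -1.67]
pile 1 0.3 [-0.92  0.43  0.62  1.58 -0.26  1.21 -1.72]
```

Run:
```python
from h import *
from rig import *
p0=sense()["position"]
move_l([p0[0],p0[1],.36],feed=.25)
R=ori(TRAY[1],1)
movep(np.append(NUT,.30),R); print(sense()["time_s"])
s=sense();p,d=camera("wrist");cv2.imwrite("pics/b_wrist.png",p[:,:,::-1])
T=camera_params("wrist")["tool_from_camera"];K=camera_params("wrist")["K"]
Rw=s["tcp_rot"]@T[:3,:3];t=s["tcp_rot"]@T[:3,3]+s["position"]
W=cloud(d,K,Rw,t)
t0=(np.abs(W[...,2])<.006)&(W[...,0]>.4); print("table",np.median(W[t0][:,2]))
m=(np.linalg.norm(W[...,:2]-TRAY[0],axis=-1)<.12)&(d>0)
for lo,hi in((.016,.026),(.078,.095)):
    S=W[m&(W[...,2]>lo)&(W[...,2]<hi)]; print(lo,len(S),rect(S) if len(S)>9 else 0)
print(s["position"])
```

```text
3.8833
table -0.00025173341530734805
0.016 1153 (array([ 0.54534003, -0.21948502]), [np.float64(62.1), np.float64(189.8)], np.float32(13.388238))
0.078 360 (array([ 0.548216  , -0.22239963]), [np.float64(23.5), np.float64(23.9)], np.float32(12.945984))
[ 0.54954532 -0.22153183  0.2998928 ]
```

View pics/b_wrist.png

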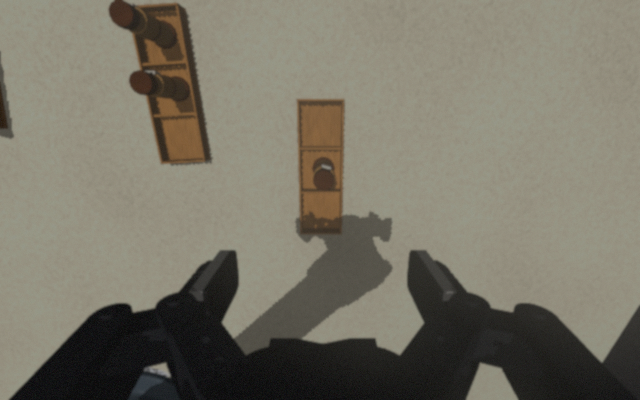

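The wrist view agrees with the other cameras: tray (298–344, 100–232), nutcracker near (324,172). I'll pick it.

Run:
```python
from h import *
from rig import *
N=np.array([.5485,-.2224])
command_gripper(.056)
move_l(np.append(N,.13),feed=.2)
hit=move_l(np.append(N,.056),feed=.1,until_force=6); print(hit)
command_gripper(.0,30); s=sense();print(s["finger_gap"],s["position"],s["time_s"])
move_l(np.append(N,.19),feed=.15)
s=sense();print(s["finger_gap"],s["wrist_force"],s["time_s"])
p,d=camera("scene");cv2.imwrite("pics/c_scene.png",p[100:300,120:440,::-1].repeat(2,0).repeat(2,1))
```

```text
False
0.025600044674040933 [ 0.54892698 -0.22254069  0.05668352] 6.6083
0.02532445828437241 [ 0.29458704 -0.08612115 -0.85932622] 7.65
```

View pics/c_scene.png

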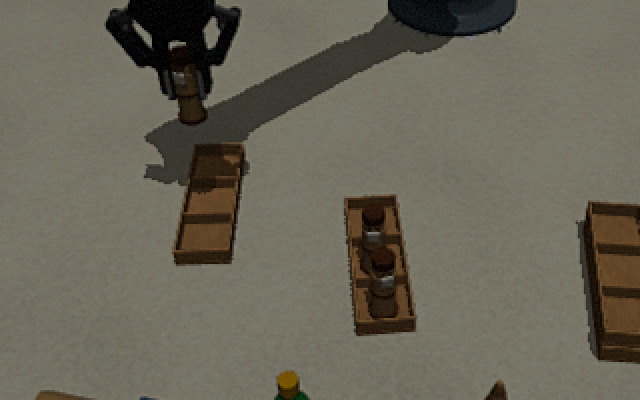

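The nutcracker is held upright in the gripper (crop pixel 190,90) and its tray is empty. Next I'll place it in the gap, the pocket nearest the robot.

Run:
```python
from h import *
from rig import *
R=ori(FULL[1],1); print(GAP)
movep(np.append(GAP,.19),R)
move_l(np.append(GAP,.075),feed=.15)
sleep(.2)
hit=move_l(np.append(GAP,.0535),feed=.03,until_force=3); s=sense(); print(hit,s["position"],s["wrist_force"],s["time_s"])
p,d=camera("scene");cv2.imwrite("pics/d_scene.png",p[100:300,120:440,::-1].repeat(2,0).repeat(2,1))
```

```text
[ 0.54573474 -0.02288987]
True [ 0.54551649 -0.02282082  0.05668367] [-0.36059556  0.07225441  6.6372317 ] 10.2333
```

View pics/d_scene.png

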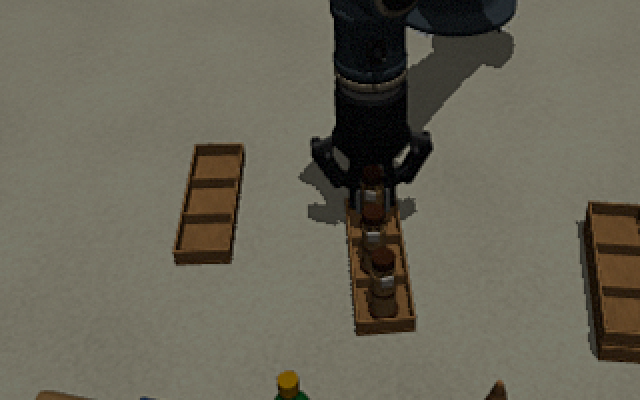

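Run:
```python
from h import *
from rig import *
command_gripper(.05)
sleep(.1)
move_l(np.append(GAP,.20),feed=.15)
movep(np.append(TRAY[0]+[-.0005,0],.25),ori(np.radians(13.2),1))
command_gripper(.085)
for n in("top","scene","wrist"):
    s=sense();p,d=camera(n);cv2.imwrite(f"pics/e_{n}.png",p[:,:,::-1]);c=camera_params(n)
    if n=="wrist":
        T=c["tool_from_camera"];Rw=s["tcp_rot"]@T[:3,:3];t=s["tcp_rot"]@T[:3,3]+s["position"]
    else: Rw,t=c["rotation"],c["position"]
    W=cloud(d,c["K"],Rw,t)
    for nm,q,lo,hi in(("tray",TRAY[0],.016,.026),("full",FULL[0],.016,.026),("hats",FULL[0],.08,.093),("gapnut",GAP,.08,.093),("pile",PILE[0],.038,.048)):
        m=(np.linalg.norm(W[...,:2]-q,axis=-1)<(.03 if nm=="gapnut" else .115))&(d>0)&(W[...,2]>lo)&(W[...,2]<hi)
        if m.sum()>30: r=rect(W[m]);print(n,nm,m.sum(),r[0].round(4),r[1],round(float(r[2]),2))
print(sense()["time_s"])
```

```text
top tray 202 [ 0.5868 -0.2098] [np.float64(62.6), np.float64(109.3)] 12.3
top full 509 [ 0.6068 -0.0057] [np.float64(62.1), np.float64(190.8)] 16.51
top hats 424 [ 0.6079 -0.0077] [np.float64(27.4), np.float64(152.0)] 16.6
top gapnut 143 [ 0.5459 -0.0244] [np.float64(22.0), np.float64(23.4)] 0.18
top pile 630 [0.5916 0.2588] [np.float64(63.4), np.float64(190.0)] 4.88
scene tray 475 [ 0.546  -0.2189] [np.float64(62.8), np.float64(196.8)] 13.19
scene full 449 [ 0.6041 -0.0049] [np.float64(62.0), np.float64(192.6)] 16.49
scene hats 328 [ 0.6073 -0.0067] [np.float64(27.3), np.float64(153.8)] 16.45
scene gapnut 95 [ 0.5455 -0.0223] [np.float64(22.2), np.float64(25.5)] 11.35
scene pile 633 [0.5895 0.2597] [np.float64(63.3), np.float64(193.1)] 4.74
wrist tray 1404 [ 0.5454 -0.2195] [np.float64(62.2), np.float64(188.7)] 13.31
wrist full 2041 [ 0.5969 -0.0076] [np.float64(64.3), np.float64(174.0)] 16.88
wrist hats 1576 [ 0.5983 -0.0103] [np.float64(27.5), np.float64(135.1)] 15.78
wrist gapnut 611 [ 0.5445 -0.0239] [np.float64(23.9), np.float64(24.3)] 167.06
13.2667
```

View pics/e_scene.png

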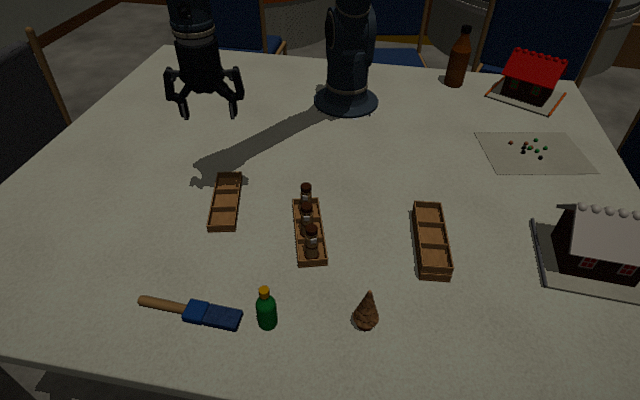

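View pics/e_wrist.png

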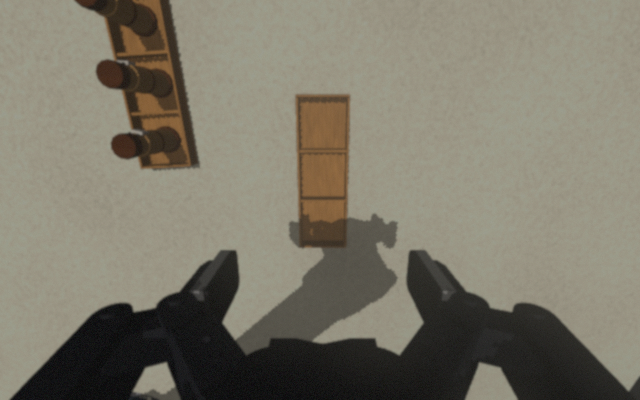

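The scene view shows three upright nutcrackers in the full tray, with the new one's hat near (306,188), and the other tray is empty. Now I'll grip the tray.

Run:
```python
from h import *
from rig import *
C=np.array([.5465,-.2195])
move_l(np.append(C,.07),feed=.2)
sleep(.1)
hit=move_l(np.append(C,.0235),feed=.04,until_force=4); s=sense(); print(hit,s["position"],s["wrist_force"])
z=s["position"][2]
if hit: z+=.002; move_l(np.append(C,z),feed=.04)
command_gripper(.0,40); s=sense();print(s["finger_gap"],s["position"],s["wrist_force"],s["time_s"])
p,d=camera("scene");cv2.imwrite("pics/f_scene.png",p[100:300,120:440,::-1].repeat(2,0).repeat(2,1))
```

```text
False [ 0.54670328 -0.21957727  0.02376539] [0.08227289 0.19663979 0.58688421]
0.06146397195136276 [ 0.54678003 -0.21968539  0.02393529] [0.14158994 0.66393046 2.06462291] 16.075
```

View pics/f_scene.png

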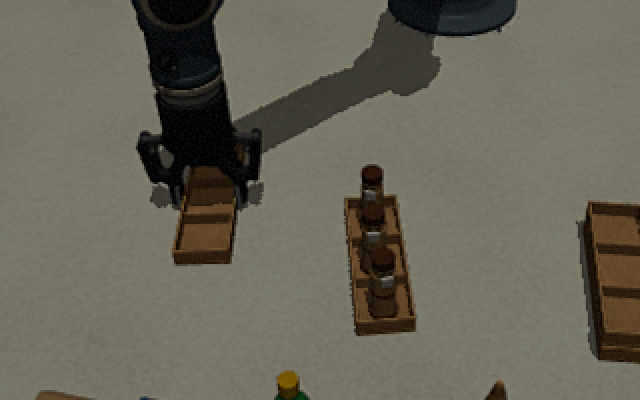

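Run:
```python
from h import *
from rig import *
s=sense()
move_l([.5468,-.2197,.26],feed=.2)
print(sense()["finger_gap"])
P=np.array([.5908,.2594]);R=ori(np.radians(5.1),1)
movep(np.append(P,.26),R)
move_l(np.append(P,.13),feed=.2); sleep(.2)
for n in("top","scene"):
    s=sense();p,d=camera(n);cv2.imwrite(f"pics/g_{n}.png",p[:,:,::-1]);c=camera_params(n)
    W=cloud(d,c["K"],c["rotation"],c["position"]);zt=s["position"][2]-.0239+.022
    m=(np.linalg.norm(W[...,:2]-P,axis=-1)<.115)&(d>0)&(W[...,2]>zt-.006)&(W[...,2]<zt+.004)&brown(p)
    r=rect(W[m]);print(n,m.sum(),np.median(W[m][:,2]),zt,r[0].round(4),r[1],round(float(r[2]),2))
print(s["position"],s["finger_gap"],s["time_s"],s["wrist_force"])
```

```text
0.06092313931157523
top 492 0.127424319101406 0.1295589781061301 [0.5922 0.2578] [np.float64(62.1), np.float64(189.6)] 5.13
scene 474 0.12837121818174346 0.12930417654623047 [0.5914 0.2587] [np.float64(62.4), np.float64(191.8)] 5.66
[0.5913988  0.25959443 0.13120418] 0.06132384216350568 20.2583 [-0.40106244  0.14376494 -0.65743241]
```

View pics/g_scene.png

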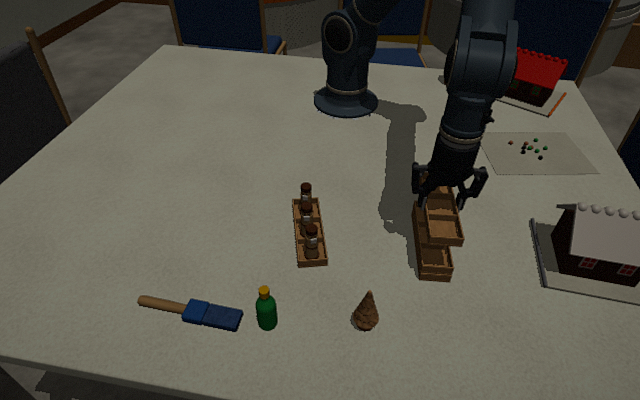

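View pics/g_top.png

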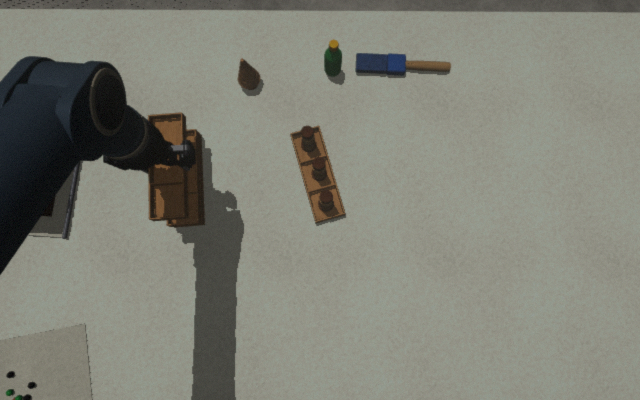

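The tray hangs level over the pile, and both cameras put it within about 1–2 mm of the target. I'll apply a 1 mm correction and lower it.

Run:
```python
from h import *
from rig import *
P=np.array([.5899,.2602])
move_l(np.append(P,.08),feed=.1); sleep(.25)
hit=move_l(np.append(P,.0655),feed=.025,until_force=2.5); s=sense(); print(hit,s["position"],s["wrist_force"],s["time_s"])
p,d=camera("scene");cv2.imwrite("pics/h_scene.png",p[150:320,330:530,::-1].repeat(3,0).repeat(3,1))
```

```text
True [0.58975812 0.26027744 0.06792962] [-1.16243032 -0.66183327  4.07275121] 21.7083
```

View pics/h_scene.png

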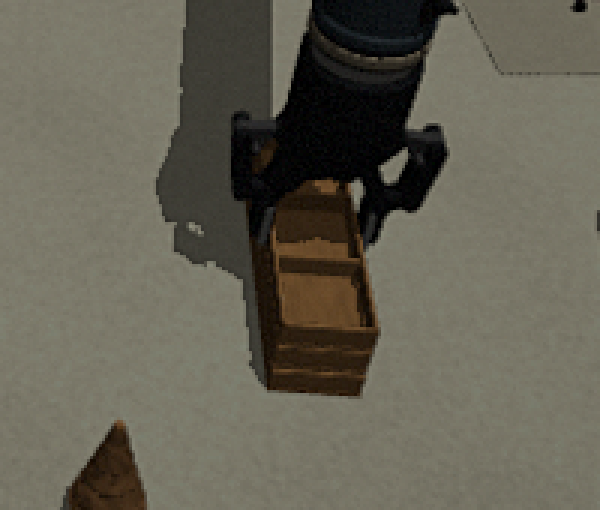

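Contact came at exactly the expected height, and the three layers line up. Release, retreat and check.

Run:
```python
from h import *
from rig import *
P=np.array([.5899,.2602])
command_gripper(.085); sleep(.1)
move_l(np.append(P,.25),feed=.15)
movep([.45,.12,.35],ori(np.radians(5.1),1)); sleep(.3)
for n in("top","scene","wrist"):
    s=sense();p,d=camera(n);cv2.imwrite(f"pics/i_{n}.png",p[:,:,::-1]);c=camera_params(n)
    if n=="wrist":
        T=c["tool_from_camera"];Rw=s["tcp_rot"]@T[:3,:3];t=s["tcp_rot"]@T[:3,3]+s["position"]
    else: Rw,t=c["rotation"],c["position"]
    W=cloud(d,c["K"],Rw,t)
    for nm,q,lo,hi in(("full",FULL[0],.016,.026),("hats",FULL[0],.08,.093),("gapnut",GAP,.08,.093),("top3",PILE[0],.060,.070),("pile2",PILE[0],.036,.044),("base1",PILE[0],.008,.02)):
        m=(np.linalg.norm(W[...,:2]-q,axis=-1)<(.03 if nm=="gapnut" else .115))&(d>0)&(W[...,2]>lo)&(W[...,2]<hi)
        if m.sum()>30: r=rect(W[m]);print(n,nm,m.sum(),np.median(W[m][:,2]).round(4),r[0].round(4),r[1],round(float(r[2]),2))
print(sense()["time_s"])
cv2.imwrite("pics/i_crop.png",cv2.imread("pics/i_scene.png")[150:320,270:480].repeat(3,0).repeat(3,1))
```

```text
top full 509 0.0207 [ 0.6067 -0.0058] [np.float64(62.1), np.float64(190.5)] 16.45
top hats 423 0.0872 [ 0.6079 -0.0076] [np.float64(27.6), np.float64(151.4)] 16.77
top gapnut 145 0.0872 [ 0.5459 -0.0244] [np.float64(22.1), np.float64(23.5)] 0.74
top top3 307 0.064 [0.6253 0.2616] [np.float64(62.0), np.float64(121.6)] 5.12
top pile2 121 0.0424 [0.6244 0.259 ] [np.float64(57.0), np.float64(120.7)] 5.46
top base1 89 0.0135 [0.6282 0.2318] [np.float64(1.4), np.float64(123.4)] 5.62
scene full 441 0.0224 [ 0.6044 -0.0048] [np.float64(62.1), np.float64(192.7)] 16.44
scene hats 330 0.089 [ 0.6072 -0.0067] [np.float64(27.5), np.float64(153.1)] 16.41
scene gapnut 96 0.0891 [ 0.5456 -0.0227] [np.float64(23.1), np.float64(23.4)] 178.22
scene top3 651 0.0654 [0.5886 0.2597] [np.float64(62.7), np.float64(192.3)] 4.97
scene pile2 155 0.0403 [0.6023 0.2337] [np.float64(57.5), np.float64(196.2)] 23.22
scene base1 202 0.0141 [0.5924 0.2598] [np.float64(61.8), np.float64(191.6)] 5.53
wrist full 1105 0.0206 [ 0.5993 -0.0061] [np.float64(62.6), np.float64(179.1)] 16.68
wrist hats 802 0.0874 [ 0.5974 -0.0087] [np.float64(27.0), np.float64(133.1)] 15.69
wrist gapnut 347 0.0874 [ 0.5448 -0.0225] [np.float64(22.8), np.float64(24.6)] 95.26
wrist top3 1253 0.0645 [0.5687 0.2581] [np.float64(62.8), np.float64(149.4)] 5.11
wrist pile2 175 0.0398 [0.5756 0.2497] [np.float64(55.9), np.float64(154.3)] 0.81
wrist base1 211 0.0139 [0.5816 0.2286] [np.float64(1.0), np.float64(162.5)] 5.38
24.9333
```

View pics/i_crop.png

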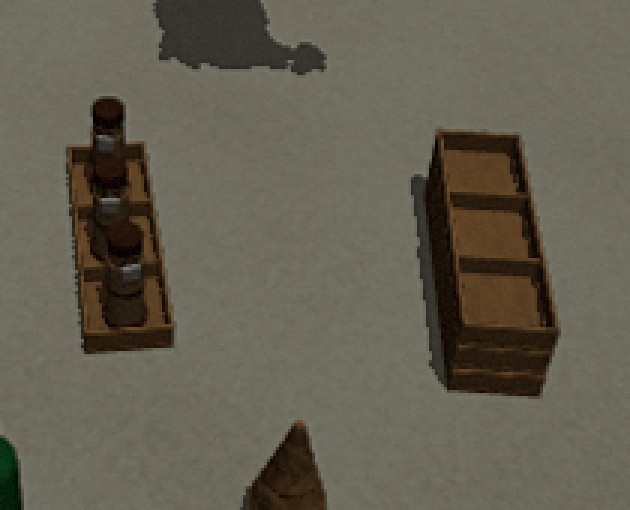

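View pics/i_wrist.png

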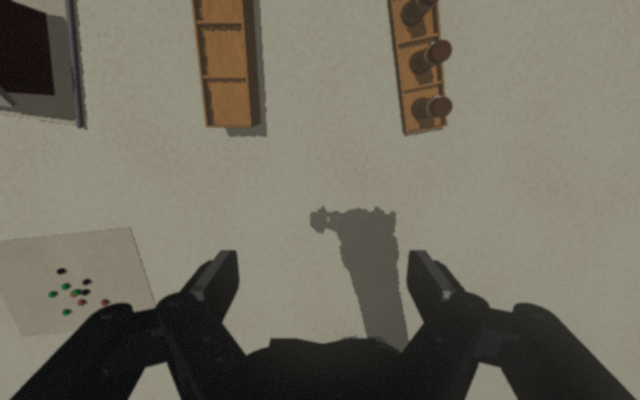

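View pics/i_top.png

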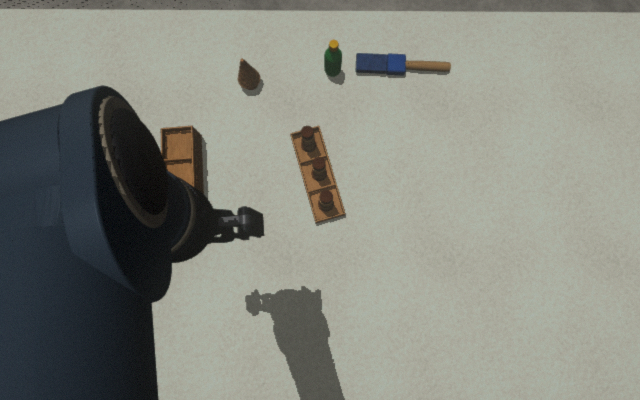

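The stacked tray is within about 1 mm of the pile in the scene view, the full tray hasn't moved, and the gripper is clear.

```bash
python3 -c "
from rig import *
finish_job()"
```

```text
the job is handed in; nothing more can be done
```

The job is done and handed in at about 25 s of robot time, well inside the 64 s limit. The single nutcracker now stands in the empty pocket, and the emptied tray is stacked on the pile.

**Full tray:** in the last pictures all three nutcrackers stand upright with their hats at about 87–89 mm. The placed one touched down at the same height it was picked from, on the pocket floor. The tray reads within 0.5 mm of where it was at the start.

**Pile:** the tray made contact at the expected height (44 mm rim). In the scene camera, its centre is about 1 mm from where the pile was measured before stacking, and its heading matches to about 0.5°. The arm hid part of the pile from the top camera, and the wrist camera saw only part of it. So the lengthwise alignment rests on the scene camera alone, while the heading matched in all three views.

**Disagreements:** the cameras differed from each other by 1–2 mm, which is within their stated calibration. A few rectangle fits on partly hidden surfaces were unusable, so I left them out. No check failed.

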